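# Return the loose transformers to their stock trays

### The arm

A 6-joint arm with a two-finger parallel gripper is mounted at the origin on the work surface. World frame = base frame: x ahead of the robot, y to its left, z up, the work surface at z = 0. Lengths are in m, angles in rad, forces in N, time in s.
With the tool pointing down it reaches from about 0.325 to 0.9 m from the base axis. Payload 3.5 kg.
Tool frame: the origin (TCP) lies midway between the tips of the shut fingers; the grasp point (between the pads) lies 19 mm behind it (arm.grip_depth is the z of the grasp point in the tool frame, in m); z points along the fingers, y is the line along which they close (so a half turn about z gives the same grasp; the last joint's range is limited). The gripper opens to 85 mm and grips with 20 to 120 N. Pads are 22 mm wide; open, the fingers measure 114 mm over their backs; the gripper's body (76 mm by 85 mm) begins 54 mm behind the grasp point. The pads swing forward as they close: fully open they stand 13 mm farther back than shut.
Start: joints at [1.223, 0.276, -0.026, 1.268, 0, 1.467], TCP at [0.151, 0.606, 0.231] pointing down, gripper open.
Joint ranges: [-3.12, 3.12], [-0.85, 1.88], [-1.08, 1.24], [-1.95, 2.15], [-1.57, 1.53], [-3.14, 3.14]. Speed limits (rad/s): [2.57, 2.57, 3.14, 3.14, 3.14, 3.14].

### API

Orientations are given as a unit quaternion [x, y, z, w].
In Python, from bench import arm, snapshot, finish_job, spot_in, spot_point gives the robot as it stands.
- The arm moves only by the tool jog_arm, never from a script. Its argument "series" is a list of rows, each a list of 4 numbers: the shift along the tool's x, y, z in units of 40 mm (1.0 is 40 mm), then the turn about the tool's z in rad. A call has 1 to 20 rows; each row shifts and turns the commanded pose from where the row before left it, along the tool's axes as they then stand; what a row does not reach is not made up. A row lasts 1/8 s, in which the tool goes at most 62.5 mm and 10.7 degrees, less where a joint would pass 70% of its speed; a pose out of reach is approached as far as the arm can. A call is refused whole if a number of a shift passes 1 or a number of a turn 0.188, either way. A call with a gripper value outside its range is refused whole. "hand" is the opening, from 0 (shut) to 1 (fully open), set as the call begins (left out, the last holds). The fingers move at their own pace and stop on an object; "force" is the grip in N (left out, the last holds). Time passes only in rows, so rows that do not move let the fingers close. It gives the time, the measured TCP pose, the force, the opening and the grip force at its end, in the units of the state.
- arm.observe(): the state, without advancing time (a new reading comes with each control period).
- snapshot(name): name is "side" or "top"; returns a dict with "pixels" (384x512x3 uint8, red, green, blue), "intrinsics" (3x3 intrinsics, pixels), "xyz" and "rotation" of the camera in the world. Camera axes: x right, y up, looking along -z (the intrinsics and any distortion apply to the point x, -y, -z); pixel columns grow to the right and rows downward; lengths in m; the calibration is good to about 2 mm. A picture is of the moment at which its call begins. There is no depth.
- finish_job(): hands the job in; it is judged then, once.
Trained networks look in a picture, given as the dict that the camera call returned (one of the last four; its "shot" number tells which), for a name from the list of things; names that differ only in an ending like _2 or _b are one class to them, and where a whole thing is asked for, a point or a joint stands for the part that bears it (a point fixed in the world has none). Each returns a list of dicts, best first, with "confidence" (0 to 1); they miss things now and then, are a little off and sometimes report something else, mostly with a low value. They report only what shows in the picture. A call takes as long as a camera call.
- spot_in(thing, picture): "uv" ([column, row] in pixels, amid what is visible of it).
- spot_point(thing, picture): "uv" ([column, row] in pixels: a listed point, or the origin of a listed thing).
The state is a dict: "time": time; "joint_pos": joint angles; "joint_velocities": joint speeds; "joint_torque": joint torques, N m; "position": TCP position; "ee_rot": TCP orientation; "wrist_force": force on the tool from outside, world axes, zero at the start; "moment": the same for the moment, N m; "gripper_width": finger opening in m; "finger_force": force on a finger pad.
Only numpy, scipy, OpenCV 4.12 (cv2) and the standard library are available. Lean on these libraries where they do the work, as an engineer would, in place of code of your own. Each camera call takes 0.05 s, during which the arm holds its last target. There are 200 camera calls.

### The job

Four transformers lie loose on the bench mat: put each of them back into the empty compartment of the stock tray that already holds its twin (same size, same tape colour), setting it down gently so that it stands upright on the tray's floor. The transformer with white tape has no tray: leave it and the black capacitor where they stand.

Things in the scene. Friction and masses are not known exactly. Their poses are not given: they have to be found in the camera images.
- transformer_yellow: loose transformer, large, bright yellow tape round coil and core. 57 mm long (x), 46 across the coil (y), 48 high (z, up), about 340 g. Origin: centre of its underside, on the mat. Flat upright end faces at x = -28.5 and +28.5 mm, 22 mm wide, full height: grip across them from above. At the start its length runs left-right, within 0.42 rad of world y.
- transformer_blue: loose transformer, medium, blue tape round coil and core. 48 mm long (x), 40 across the coil (y), 40 high (z, up), about 210 g. Origin: centre of its underside, on the mat. Flat upright end faces at x = -24 and +24 mm, 18 mm wide, full height: grip across them from above. At the start its length runs left-right, within 0.42 rad of world y.
- transformer_red: loose transformer, medium, red tape round coil and core. 48 mm long (x), 40 across the coil (y), 40 high (z, up), about 210 g. Origin: centre of its underside, on the mat. Flat upright end faces at x = -24 and +24 mm, 18 mm wide, full height: grip across them from above. At the start its length runs left-right, within 0.42 rad of world y.
- transformer_green: loose transformer, small, green tape round coil and core. 38 mm long (x), 32 across the coil (y), 32 high (z, up), about 110 g. Origin: centre of its underside, on the mat. Flat upright end faces at x = -19 and +19 mm, 14 mm wide, full height: grip across them from above. At the start its length runs left-right, within 0.42 rad of world y.
- tray_yellow: fixed shallow black tray, two compartments; the far one (+x) holds the fixed twin (large, bright yellow tape, 48 mm high, centre at x = +69 mm, length along y), the near one is empty. Origin: tray's underside, below the centre of the EMPTY compartment, which is 66 mm (x) by 78 mm (y) inside, floor 4 mm above the origin. Walls 3 mm thick, 16 mm high from the origin.
- tray_blue: fixed shallow black tray, two compartments; the far one (+x) holds the fixed twin (medium, blue tape, 40 mm high, centre at x = +69 mm, length along y), the near one is empty. Origin: tray's underside, below the centre of the EMPTY compartment, which is 66 mm (x) by 78 mm (y) inside, floor 4 mm above the origin. Walls 3 mm thick, 16 mm high from the origin.
- tray_red: fixed shallow black tray, two compartments; the far one (+x) holds the fixed twin (medium, red tape, 40 mm high, centre at x = +69 mm, length along y), the near one is empty. Origin: tray's underside, below the centre of the EMPTY compartment, which is 66 mm (x) by 78 mm (y) inside, floor 4 mm above the origin. Walls 3 mm thick, 16 mm high from the origin.
- tray_green: fixed shallow black tray, two compartments; the far one (+x) holds the fixed twin (small, green tape, 32 mm high, centre at x = +69 mm, length along y), the near one is empty. Origin: tray's underside, below the centre of the EMPTY compartment, which is 66 mm (x) by 78 mm (y) inside, floor 4 mm above the origin. Walls 3 mm thick, 16 mm high from the origin.
- transformer_white: loose transformer, medium, WHITE tape, 48 x 40 x 40 mm, built like the others; origin at the centre of its underside. No tray holds its twin; it stays where it is.
- capacitor: black upright cylinder, 35 mm across, 45 mm high, aluminium top; origin at the centre of its underside; stays where it is. Also among the transformers: a heatsink (38 mm high), an orange relay, a copper choke (under 30 mm). These nine stand in two staggered rows, centres 90 mm or more apart. Nothing there or in the trays is higher than 56 mm above the bench.

How it is judged:
At the end, for the whole second after the job is handed in: The yellow, blue, red and green transformers each stand upright (within 0.1 rad) on the floor (within 4 mm) of the empty compartment beside their twin, centre within 28 mm of its centre (anywhere inside its walls), released and at rest (below 0.02 m/s) (horizontal distance between transformer_yellow and tray_yellow below 0.028 m and z of transformer_yellow in the frame of tray_yellow between 0 and 0.008 m and angle between each of transformer_yellow, transformer_blue, transformer_red, transformer_green's own z axis and vertical below 0.1 rad and linear speed of each of transformer_yellow, transformer_blue, transformer_red, transformer_green below 0.02 m/s and contact force between the fingers and transformer_yellow below 0.1 N and horizontal distance between transformer_blue and tray_blue below 0.028 m and z of transformer_blue in the frame of tray_blue between 0 and 0.008 m and contact force between the fingers and transformer_blue below 0.1 N and horizontal distance between transformer_red and tray_red below 0.028 m and z of transformer_red in the frame of tray_red between 0 and 0.008 m and contact force between the fingers and transformer_red below 0.1 N and horizontal distance between transformer_green and tray_green below 0.028 m and z of transformer_green in the frame of tray_green between 0 and 0.008 m and contact force between the fingers and transformer_green below 0.1 N); the robot touches nothing.
It fails at once if the white-taped transformer is moved more than 20 mm or tipped (distance of transformer_white from where it was at the start of the episode above 0.02 m or angle between transformer_white's own z axis and vertical above 0.3 rad).
It fails at once if the capacitor is moved more than 20 mm or tipped (distance of capacitor from where it was at the start of the episode above 0.02 m or angle between capacitor's own z axis and vertical above 0.3 rad).
It fails at once if a transformer is dropped (falls free faster than 0.7 m/s, a drop of about 25 mm) ((contact force between the fingers and transformer_yellow below 0.05 N and linear speed of transformer_yellow above 0.7 m/s) or (contact force between the fingers and transformer_blue below 0.05 N and linear speed of transformer_blue above 0.7 m/s) or (contact force between the fingers and transformer_red below 0.05 N and linear speed of transformer_red above 0.7 m/s) or (contact force between the fingers and transformer_green below 0.05 N and linear speed of transformer_green above 0.7 m/s)).
It also fails if it takes over 104 s, if anything falls off the work surface, if the arm or the gripper's body presses on something with over 40 N, if the wrist force passes 120 N, or if a joint passes its speed limit or range.

## Working session

There is one attempt and no reset: what is moved stays moved. The work goes in short steps, Python scripts to look and compute and a tool call to move; the robot and the scene stay as the last step left them, time stands still between calls to the robot, and variables do not carry over. Pictures are saved under pics/ and viewed, at most 14 in all, crops included, and the job is handed in when it is done.

Besides the shell and the picture viewer there is one more tool, called as name(argument=value, ...) on one line, values as JSON. jog_arm: Moves the arm, as the interface text tells. Its arguments: {"type":"object","properties":{"series":{"type":"array"},"hand":{"type":"number"},"force":{"type":"number"}},"required":["series"]}

```bash
mkdir -p pics; ls; cat > h.py <<'E'
import numpy as np,cv2
from bench import arm,snapshot,finish_job,spot_in,spot_point
def ray(p,uv):
    K=np.array(p["intrinsics"]);d=np.linalg.inv(K)@[uv[0],uv[1],1]
    return np.array(p["rotation"])@[d[0],-d[1],-d[2]]
def onz(p,uv,z):
    d=ray(p,uv);c=np.array(p["xyz"]);return c+d*(z-c[2])/d[2]
def save(p,n): cv2.imwrite(f"pics/{n}.png",np.array(p["pixels"])[:,:,::-1])
E
python3 - <<'E'
from h import *
s=arm.observe();print(s["position"],s["ee_rot"],s["gripper_width"],arm.grip_depth)
for n in("top","side"):
    p=snapshot(n);save(p,n);print(n,p.keys(),np.round(p["xyz"],3),np.round(p["rotation"],3).tolist(),np.round(p["intrinsics"],1).tolist())
    for c in"yellow blue red green white".split():
        for t in("transformer_","tray_"):
            if t+c=="tray_white":continue
            print(t+c,[(np.round(q["uv"]).tolist(),round(q["confidence"],2),onz(p,q["uv"],0)[:2].round(3).tolist()) for q in spot_point(t+c,p)[:3]])
    print([(q["uv"],q["confidence"]) for q in spot_point("capacitor",p)[:2]])
E
```

```text
pics
[0.15121565 0.60563326 0.23016016] [ 1.22081097e-01  9.92519501e-01 -1.09318270e-03 -2.25054234e-04] 0.08579258513859644 -0.0187
top dict_keys(['pixels', 'intrinsics', 'xyz', 'rotation', 'shot']) [0.424 0.014 1.   ] [0.038, -0.049, -0.703, 0.709] [[424.3, 0.0, 259.1], [0.0, 424.3, 193.9], [0.0, 0.0, 1.0]]Traceback (most recent call last):
  File "<stdin>", line 8, in <module>
  File "h.py", line 7, in onz
    d=ray(p,uv);c=np.array(p["xyz"]);return c+d*(z-c[2])/d[2]
  File "h.py", line 5, in ray
    return np.array(p["rotation"])@[d[0],-d[1],-d[2]]
           ~~~~~~~~~~~~~~~~~~~~~~~^~~~~~~~~~~~~~~~~~~
ValueError: matmul: Input operand 1 has a mismatch in its core dimension 0, with gufunc signature (n?,k),(k,m?)->(n?,m?) (size 3 is different from 4)
```

```bash
sed -i 's/np.array(p\["rotation"\])@\[/R.from_quat(p["rotation"]).as_matrix()@[/; 1a from scipy.spatial.transform import Rotation as R' h.py
python3 - <<'E'
from h import *
for n in("top","side"):
    p=snapshot(n);save(p,n);print(n,np.round(p["xyz"],3),np.round(p["rotation"],3).tolist())
    for c in"yellow blue red green white".split():
        for t in("transformer_","tray_"):
            if t+c=="tray_white":continue
            print(t+c,[(np.round(q["uv"]).tolist(),round(q["confidence"],2),onz(p,q["uv"],0)[:2].round(3).tolist()) for q in spot_point(t+c,p)[:3]])
    print([(q["uv"],q["confidence"]) for q in spot_point("capacitor",p)[:2]])
E
```

```text
top [0.424 0.014 1.   ] [0.038, -0.049, -0.703, 0.709]
transformer_yellow [([261.0, 196.0], 0.73, [0.541, -0.004])]
tray_yellow [([230.0, 149.0], 0.97, [0.656, 0.07])]
transformer_blue [([330.0, 198.0], 0.75, [0.54, -0.168]), ([289.0, 243.0], 0.64, [0.431, -0.072])]
tray_blue [([286.0, 150.0], 0.6, [0.654, -0.064])]
transformer_red [([221.0, 248.0], 0.92, [0.418, 0.088])]
tray_red [([176.0, 153.0], 0.58, [0.645, 0.199])]
transformer_green [([357.0, 247.0], 0.59, [0.424, -0.23])]
tray_green [([345.0, 151.0], 0.69, [0.654, -0.206]), ([223.0, 247.0], 0.32, [0.422, 0.083])]
transformer_white [([290.0, 248.0], 0.83, [0.42, -0.074])]
[([395.9, 198.3], 0.77)]
side [ 0.37  -0.675  0.721] [0.39, -0.053, -0.113, 0.912]
transformer_yellow [([254.0, 213.0], 0.85, [0.534, -0.017]), ([215.0, 235.0], 0.53, [0.429, -0.062])]
tray_yellow [([290.0, 179.0], 0.66, [0.661, 0.084]), ([271.0, 262.0], 0.34, [0.534, -0.17])]
transformer_blue [([272.0, 260.0], 0.71, [0.538, -0.164]), ([286.0, 182.0], 0.66, [0.646, 0.075])]
tray_blue [([306.0, 216.0], 0.79, [0.657, -0.056])]
transformer_red [([206.0, 193.0], 0.77, [0.43, 0.082])]
tray_red [([274.0, 159.0], 0.9, [0.642, 0.174])]
transformer_green [([225.0, 292.0], 0.55, [0.423, -0.219])]
tray_green [([324.0, 268.0], 0.74, [0.644, -0.213])]
transformer_white [([214.0, 236.0], 0.67, [0.426, -0.066])]
[([294.6, 328.8], 0.9)]
```

View pics/top.png

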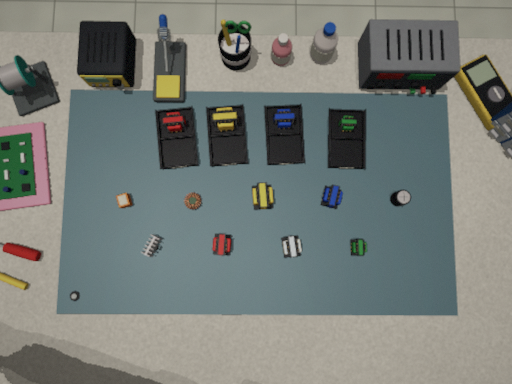

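View pics/side.png

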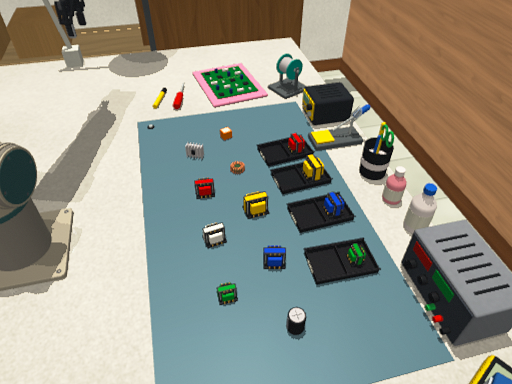

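```bash
cat > m.py <<'E'
from h import *
p=snapshot("top");im=np.array(p["pixels"])
lab=cv2.cvtColor(im,cv2.COLOR_RGB2LAB).astype(float)
mat=np.median(lab[170:300,80:440].reshape(-1,3),0)
m=(np.linalg.norm(lab-mat,axis=2)>28).astype(np.uint8)
m[:, :68]=0
n,L,st,ce=cv2.connectedComponentsWithStats(m)
hs=dict(yellow=.048,blue=.04,red=.04,green=.032,white=.04)
init=dict(yellow=(262,196),blue=(332,197),red=(222,244),green=(358,247),white=(291,246))
for c,(u,v) in init.items():
    best=min(range(1,n),key=lambda i:np.hypot(*(ce[i]-[u,v])) if st[i,4]>60 else 1e9)
    ys,xs=np.where(L==best)
    pts=np.array([onz(p,(x,y),hs[c]*.6)[:2] for x,y in zip(xs,ys)],np.float32)
    (cx,cy),(w,h),a=cv2.minAreaRect(pts);a=np.deg2rad(a)
    ang=a if w>h else a+np.pi/2
    e=np.linalg.eigh(np.cov(pts.T))[1][:,1]
    print(c,st[best,4],"centre",round(cx,4),round(cy,4),"size",round(w*1e3),round(h*1e3),"rectangle yaw",round((ang%np.pi)-np.pi/2,2),"pca",round((np.arctan2(e[1],e[0])%np.pi)-np.pi/2,2))
dark=(im.max(2)<42).astype(np.uint8);dark=cv2.morphologyEx(dark,cv2.MORPH_CLOSE,np.ones((7,7)))
n,L,st,ce=cv2.connectedComponentsWithStats(dark)
for c,(u,v) in dict(red=(178,153),yellow=(229,150),blue=(287,150),green=(347,153)).items():
    i=L[v-4:v+4,u-4:u+4].max()
    ys,xs=np.where(L==i);pts=np.array([onz(p,(x,y),.014)[:2] for x,y in zip(xs,ys)],np.float32)
    (cx,cy),(w,h),a=cv2.minAreaRect(pts)
    print("tray",c,st[i,4],round(cx,3),round(cy,3),round(w*1e3),round(h*1e3),round(a,1))
cv2.imwrite("pics/crop.png",cv2.resize(im[140:270,195:375,::-1],None,fx=4.4,fy=4.4,interpolation=cv2.INTER_CUBIC))
E
python3 m.py
```

```text
yellow 531 centre 0.5402 -0.0094 size 61 51 rectangle yaw -1.48 pca -1.42
blue 428 centre 0.541 -0.1689 size 48 56 rectangle yaw 1.32 pca 1.21
red 407 centre 0.4282 0.0829 size 46 49 rectangle yaw 1.49 pca 1.44
green 279 centre 0.4248 -0.2293 size 39 39 rectangle yaw 0.01 pca -1.44
white 318 centre 0.4255 -0.0751 size 49 44 rectangle yaw -1.42 pca -1.41
tray red 183740 0.572 -0.001 915 1268 0.9
tray yellow 183740 0.572 -0.001 915 1268 0.9
tray blue 1938 0.689 -0.059 142 87 3.4
tray green 2096 0.681 -0.206 86 142 88.7
```

View pics/crop.png

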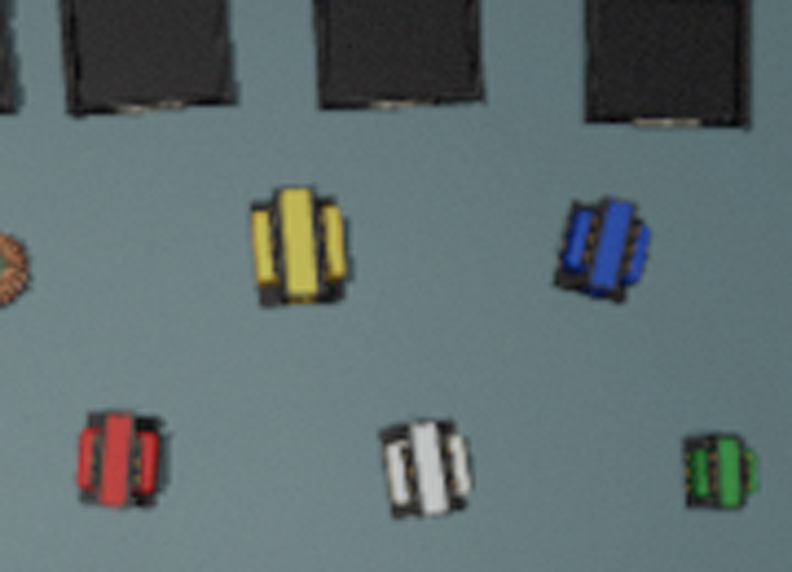

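```bash
python3 - <<'E'
import cv2,numpy as np
t=cv2.imread("pics/top.png");s=cv2.imread("pics/side.png")
r=lambda a,f:cv2.resize(a,None,fx=f,fy=f,interpolation=cv2.INTER_CUBIC)
a=r(t[98:180,150:375],3.5);b=r(s[130:280,195:390],2.2*1.0)
b=r(s[130:290,190:390],3.9)
cv2.imwrite("pics/c1.png",a);cv2.imwrite("pics/c2.png",b[:600]);print(a.shape,b.shape)
E
```

```text
(287, 788, 3) (624, 780, 3)
```

View pics/c1.png

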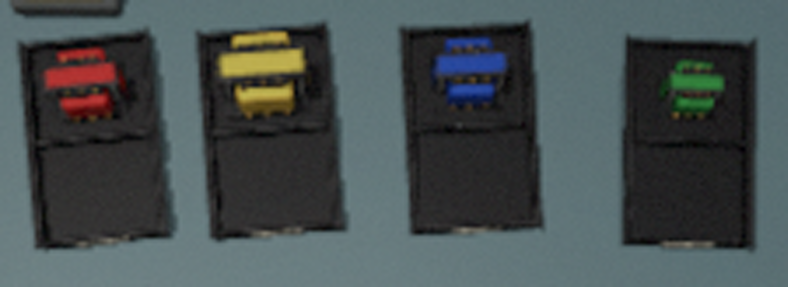

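View pics/c2.png

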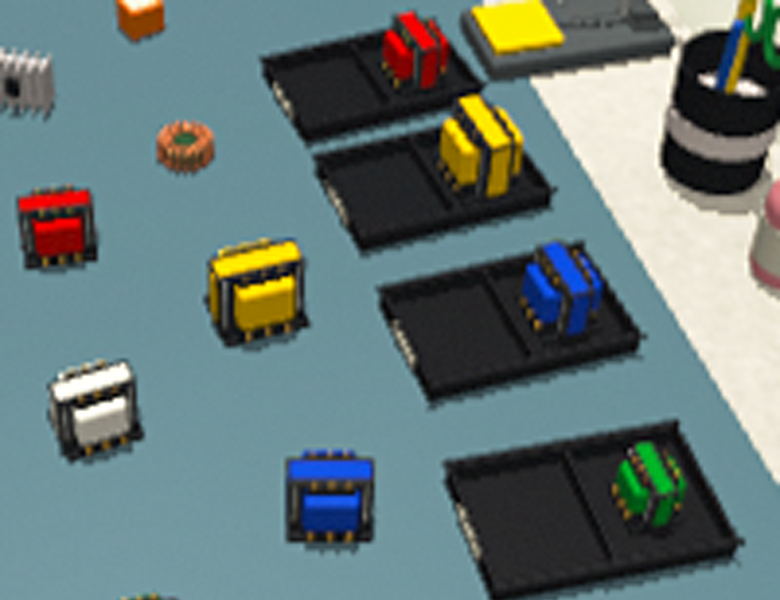

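```bash
python3 - <<'E'
from h import *
p=snapshot("top");q=snapshot("side")
H=dict(yellow=.048,blue=.04,red=.04,green=.032,white=.04)
bars=dict(yellow=((295,188),(302,297)),blue=((621,200),(604,293)),red=((118,413),(115,505)),green=((730,437),(732,506)),white=((422,421),(434,514)))
tr=dict(red=(103,193),yellow=(276,183),blue=(474,180),green=(691,194))
f=lambda v:np.round(v[:2],4).tolist()
for c,b in bars.items():
    a,e=[onz(p,(195+x/4.4,140+y/4.4),H[c])[:2] for x,y in b]
    d=a-e;print(c,"bar mid",f((a+e)/2),"len",round(np.hypot(*d),3),"yaw(len vs x)",round(np.arctan2(d[1],d[0]),3),
     "net top",[f(onz(p,s["uv"],0)) for s in spot_point("transformer_"+c,p)[:1]],"side",[f(onz(q,s["uv"],0)) for s in spot_point("transformer_"+c,q)[:1]])
for c,(x,y) in tr.items():
    print("tray",c,f(onz(p,(150+x/3.5,98+y/3.5),.008)),"net",[f(onz(p,s["uv"],0)) for s in spot_point("tray_"+c,p)[:1]],[f(onz(q,s["uv"],0)) for s in spot_point("tray_"+c,q)[:1]])
E
cat > plan.py <<'E'
import sys
from h import *
# python3 plan.py x y z yaw : tool-y heading yaw (mod pi, nearest); prints turn then tool-frame shift in units
def plan(x,y,z,yaw):
    s=arm.observe();T=R.from_quat(s["ee_rot"]).as_matrix();P=np.array(s["position"])
    cur=np.arctan2(T[1,1],T[0,1]);d=(yaw-cur+np.pi/2)%np.pi-np.pi/2
    new=R.from_rotvec([0,0,d]).as_matrix()@T
    sh=new.T@(np.array([x,y,z])-P)/.04
    print("at",P.round(4),"heading",round(cur,3),"j6",round(s["joint_pos"][5],2),"tilt",T[:,2].round(3),"turn",round(-d,3),"then shift",sh.round(3))
plan(*map(float,sys.argv[1:]))
E
python3 plan.py 0.428 0.083 0.12 0.03
```

```text
yellow bar mid [0.5386, -0.0079] len 0.056 yaw(len vs x) 0.07 net top [[0.5445, -0.0089]] side [[0.5388, -0.0083]]
blue bar mid [0.5389, -0.1711] len 0.05 yaw(len vs x) -0.194 net top [[0.5397, -0.1652]] side [[0.5445, -0.1677]]
red bar mid [0.4275, 0.084] len 0.047 yaw(len vs x) -0.015 net top [[0.423, 0.0824]] side [[0.4307, 0.098]]
green bar mid [0.4234, -0.2323] len 0.035 yaw(len vs x) 0.007 net top [[0.4189, -0.2222]] side [[0.4274, -0.2243]]
white bar mid [0.4243, -0.075] len 0.047 yaw(len vs x) 0.127 net top [[0.4225, -0.0762]] side [[0.4289, -0.0582]]
tray red [0.642, 0.19] net [] [[0.6425, 0.1845]]
tray yellow [0.6502, 0.0728] net [[0.6542, 0.0696]] [[0.6443, 0.0704]]
tray blue [0.6537, -0.0621] net [[0.6534, -0.0608]] [[0.6612, -0.0549]]
tray green [0.6455, -0.2105] net [[0.659, -0.1972]] [[0.4265, -0.0655]]
at [0.1515 0.6063 0.2313] heading 1.326 j6 1.47 tilt [-0. -0. -1.] turn 1.296 then shift [-13.285   6.518   2.783]
```

jog_arm(series=[[0,0,0.3,0.168],[0,0,0.3,0.168],[0,0,0.3,0.168],[0,0,0.3,0.168],[0,0,0.3,0.168],[0,0,0.3,0.168],[0,0,0.3,0.168],[0,0,0.3,0.168],[0,0,0,0]], hand=1, force=50)

```text
time: 3.38
position: [0.1512, 0.6054, 0.1342]
ee_rot: [0.713, 0.701, -0.001, 0.001]
wrist_force: [0.5, 0.1, 0.1]
gripper_width: 0.0857
finger_force: 0.0
```

```bash
python3 plan.py 0.4275 0.084 0.1 -0.015
```

```text
at [0.1512 0.6054 0.1342] heading -0.016 j6 2.81 tilt [-0.001 -0.002 -1.   ] turn -0.001 then shift [-12.928   7.104   0.88 ]
```

jog_arm(series=[[-0.4,0.2,0,0],[-0.8,0.44,0,0],[-0.8,0.44,0,0],[-0.8,0.44,0,0],[-0.8,0.44,0,0],[-0.8,0.44,0,0],[-0.8,0.44,0,0],[-0.8,0.44,0,0],[-0.8,0.44,0,0],[-0.8,0.44,0,0],[-0.8,0.44,0,0],[-0.8,0.44,0,0],[-0.8,0.44,0.1,0],[-0.8,0.44,0.2,0],[-0.8,0.44,0.2,0],[-0.8,0.44,0.2,0],[-0.5,0.3,0.2,0],[0,0,0,0]])

```text
time: 5.62
position: [0.4263, 0.0838, 0.0996]
ee_rot: [0.714, 0.7, 0.0, 0.0]
wrist_force: [-0.1, 1.0, -0.9]
gripper_width: 0.0857
finger_force: 0.0
```

```bash
python3 plan.py 0.4275 0.084 0.014 -0.015; python3 - <<'E'
from h import *
p=snapshot("side");save(p,"s1")
im=np.array(p["pixels"])[120:260,120:300,::-1];cv2.imwrite("pics/s1.png",cv2.resize(im,None,fx=4,fy=4,interpolation=2))
E
```

```text
at [0.4263 0.0838 0.0996] heading -0.02 j6 1.64 tilt [ 0. -0. -1.] turn -0.005 then shift [0.006 0.028 2.141]
```

View pics/s1.png

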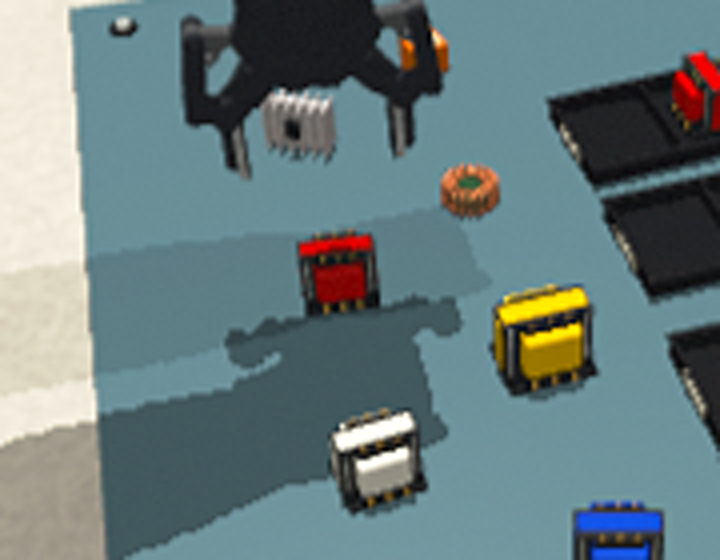

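jog_arm(series=[[0,0,0.3,0],[0,0,0.4,0],[0,0,0.4,0],[0,0,0.4,0],[0,0,0.4,0],[0,0.03,0.24,0],[0,0,0,0]])

```text
time: 6.55
position: [0.4264, 0.0857, 0.013]
ee_rot: [0.713, 0.701, -0.001, -0.001]
wrist_force: [0.1, 0.2, -0.8]
gripper_width: 0.0856
finger_force: 0.0
```

jog_arm(series=[[0,0,0,0],[0,0,0,0],[0,0,0,0],[0,0,0,0],[0,0,0,0],[0,0,0,0]], hand=0)

```text
time: 7.3
position: [0.4282, 0.0854, 0.0147]
ee_rot: [0.713, 0.701, 0.001, 0.0]
wrist_force: [-0.3, 0.9, 6.0]
gripper_width: 0.0473
finger_force: 51.8
```

jog_arm(series=[[0,0,0,0],[0,0,-0.2,0],[0,0,-0.4,0],[0,0,-0.5,0],[0,0,-0.5,0],[0,0,-0.5,0],[0,0,-0.4,0],[0,0,0,0]])

```text
time: 8.3
position: [0.4283, 0.0853, 0.1149]
ee_rot: [0.713, 0.701, 0.001, 0.001]
wrist_force: [0.7, 0.8, -2.6]
gripper_width: 0.0475
finger_force: 52.2
```

```bash
python3 plan.py 0.643 0.188 0.11 1.63
```

```text
at [0.4283 0.0853 0.1149] heading -0.018 j6 1.64 tilt [ 0.003  0.    -1.   ] turn 1.494 then shift [ 5.51  -2.245  0.116]
```

jog_arm(series=[[0,0,0,0.166],[0,0,0,0.166],[0,0,0,0.166],[0,0,0,0.166],[0,0,0,0.166],[0,0,0,0.166],[0,0,0,0.166],[0,0,0,0.166],[0,0,0,0.166],[0.3,-0.1,0,0],[0.7,-0.3,0,0],[0.8,-0.3,0,0],[0.8,-0.3,0,0],[0.8,-0.35,0,0],[0.8,-0.35,0,0],[0.7,-0.3,0,0],[0.6,-0.24,0,0],[0,0,0,0]])

```text
time: 10.55
position: [0.6448, 0.1534, 0.1139]
ee_rot: [0.998, 0.062, -0.001, -0.016]
wrist_force: [-1.4, -0.5, -2.9]
gripper_width: 0.0475
finger_force: 52.0
```

```bash
python3 plan.py 0.643 0.188 0.0195 1.63;python3 - <<'E'
from h import *
p=snapshot("top");q=snapshot("side")
a=np.array(p["pixels"])[90:190,140:240,::-1];b=np.array(q["pixels"])[90:190,220:320,::-1]
cv2.imwrite("pics/p1.png",np.hstack([cv2.resize(i,None,fx=4,fy=4,interpolation=2) for i in(a,b)]))
E
```

```text
at [0.6448 0.1534 0.1139] heading -1.447 j6 3.14 tilt [-0.003  0.031 -1.   ] turn 0.065 then shift [ 0.003 -0.792  2.386]
```

View pics/p1.png

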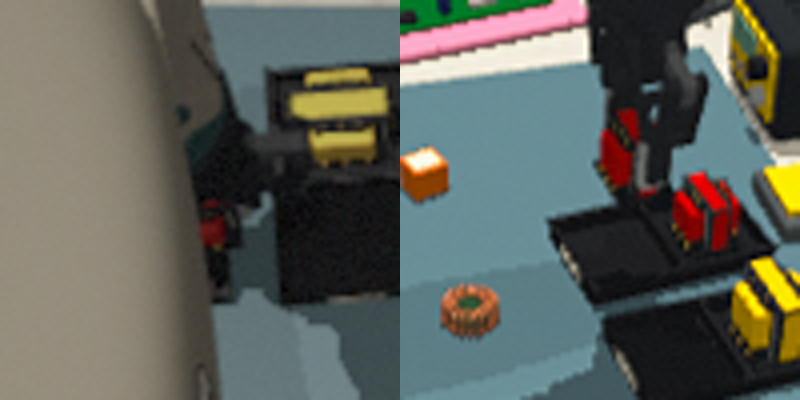

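jog_arm(series=[[0,0,0,-0.181],[0,0,0,-0.181],[0,0,0,-0.181],[0,0,0,-0.181],[0,0,0,-0.181],[0,0,0,-0.181],[0,0,0,-0.181],[0,0,0,-0.181],[0,0,0,-0.181],[0,0,0,-0.181],[0,0,0,-0.181],[0,0,0,-0.181],[0,0,0,-0.181],[0,0,0,-0.181],[0,0,0,-0.181],[0,0,0,-0.181],[0,0,0,-0.181],[0,0,0,0]])

```text
time: 12.9
position: [0.6415, 0.1525, 0.1146]
ee_rot: [-0.028, 0.999, 0.015, -0.002]
wrist_force: [-0.4, 0.1, -1.6]
gripper_width: 0.0468
finger_force: 52.1
```

```bash
python3 plan.py 0.643 0.188 0.0195 1.63
```

```text
at [0.6415 0.1525 0.1146] heading 1.627 j6 0.07 tilt [-0.005  0.031 -1.   ] turn -0.003 then shift [-0.099  0.81   2.403]
```

jog_arm(series=[[-0.05,0.4,0,0],[-0.05,0.4,0,0],[0,0,0.3,0],[0,0,0.4,0],[0,0,0.4,0],[0,0,0.4,0],[0,0,0.4,0],[0,0,0.2,0],[0,0,0.1,0],[0,0,0,0],[0,0,0,0]])

```text
time: 14.28
position: [0.6452, 0.1878, 0.0287]
ee_rot: [-0.029, 0.999, 0.016, -0.001]
wrist_force: [0.3, 0.4, -2.0]
gripper_width: 0.0469
finger_force: 52.1
```

```bash
python3 plan.py 0.643 0.188 0.0195 1.63
```

```text
at [0.6452 0.1878 0.0287] heading 1.629 j6 0.12 tilt [-0.002  0.031 -1.   ] turn -0.001 then shift [0.054 0.002 0.231]
```

jog_arm(series=[[0.05,0,0.08,0],[0,0,0.07,0],[0,0,0.05,0],[0,0,0.03,0],[0,0,0,0],[0,0,0,0]])

```text
time: 15.02
position: [0.6424, 0.1878, 0.0194]
ee_rot: [-0.029, 0.999, 0.015, -0.002]
wrist_force: [-3.2, -0.4, 4.7]
gripper_width: 0.047
finger_force: 52.9
```

jog_arm(series=[[0,0,0,0],[0,0,0,0],[0,0,0,0],[0,0,0,0]], hand=0.7)

```text
time: 15.52
position: [0.6425, 0.1878, 0.0186]
ee_rot: [-0.029, 0.999, 0.015, -0.001]
wrist_force: [-0.7, 0.3, 0.9]
gripper_width: 0.06
finger_force: 0.0
```

jog_arm(series=[[0,0,-0.1,0],[0,0,-0.3,0],[0,0,-0.5,0],[0,0,-0.6,0],[0,0,-0.6,0],[0,0,0,0]])

```text
time: 16.27
position: [0.6457, 0.1856, 0.107]
ee_rot: [-0.029, 0.999, 0.016, 0.002]
wrist_force: [1.2, 1.2, -0.4]
gripper_width: 0.0598
finger_force: 0.0
```

```bash
python3 plan.py 0.5387 -0.008 0.1 0.07
```

```text
at [0.6457 0.1856 0.107 ] heading 1.629 j6 0.11 tilt [ 0.003  0.032 -0.999] turn 1.559 then shift [-4.642 -3.01   0.104]
```

jog_arm(series=[[0,0,0,0.173],[0,0,0,0.173],[0,0,0,0.173],[0,0,0,0.173],[0,0,0,0.173],[0,0,0,0.173],[0,0,0,0.173],[0,0,0,0.173],[0,0,0,0.173],[-0.4,-0.25,0,0],[-0.7,-0.45,0,0],[-0.7,-0.45,0,0],[-0.7,-0.45,0,0],[-0.7,-0.45,0,0],[-0.7,-0.45,0,0],[-0.7,-0.45,0,0],[0,0,0,0],[0,0,0,0]], hand=1)

```text
time: 18.52
position: [0.538, -0.0069, 0.0972]
ee_rot: [0.681, 0.732, 0.01, -0.012]
wrist_force: [0.6, 0.5, 1.1]
gripper_width: 0.0851
finger_force: 0.0
```

```bash
python3 plan.py 0.5387 -0.008 0.016 0.07
```

```text
at [ 0.538  -0.0069  0.0972] heading 0.073 j6 1.35 tilt [-0.004  0.031 -1.   ] turn 0.003 then shift [-0.092  0.019  2.027]
```

jog_arm(series=[[-0.09,0.02,0.3,0],[0,0,0.4,0],[0,0,0.4,0],[0,0,0.4,0],[0,0,0.3,0],[0,0,0.23,0],[0,0,0,0]])

```text
time: 19.4
position: [0.5384, -0.0077, 0.0151]
ee_rot: [0.681, 0.732, 0.009, -0.013]
wrist_force: [-0.1, -0.2, 0.3]
gripper_width: 0.0856
finger_force: 0.0
```

jog_arm(series=[[0,0,0,0],[0,0,0,0],[0,0,0,0],[0,0,0,0],[0,0,0,0],[0,0,0,0]], hand=0, force=60)

```text
time: 20.15
position: [0.5403, -0.008, 0.017]
ee_rot: [0.681, 0.732, 0.011, -0.011]
wrist_force: [0.2, -0.3, 5.0]
gripper_width: 0.0563
finger_force: 65.9
```

jog_arm(series=[[0,0,-0.2,0],[0,0,-0.4,0],[0,0,-0.5,0],[0,0,-0.5,0],[0,0,-0.5,0],[0,0,-0.4,0],[0,0,0,-0.166],[0,0,0,-0.166],[0,0,0,-0.166],[0,0,0,-0.166],[0,0,0,-0.166],[0,0,0,-0.166],[0,0,0,-0.166],[0,0,0,-0.166],[0,0,0,-0.166],[0,0,0,0]])

```text
time: 22.15
position: [0.5389, -0.0108, 0.1159]
ee_rot: [0.003, 1.0, 0.015, -0.002]
wrist_force: [0.8, -0.0, -3.7]
gripper_width: 0.0559
finger_force: 64.9
```

```bash
python3 plan.py 0.651 0.071 0.115 1.63
```

```text
at [ 0.5389 -0.0108  0.1159] heading 1.564 j6 -0.15 tilt [-0.005  0.031 -1.   ] turn -0.066 then shift [-2.918  1.874  0.067]
```

jog_arm(series=[[0,0,0,-0.066],[-0.4,0.2,0,0],[-0.7,0.45,0,0],[-0.7,0.45,0,0],[-0.7,0.45,0,0],[-0.42,0.32,0,0],[0,0,0,0],[0,0,0.4,0],[0,0,0.5,0],[0,0,0.5,0],[0,0,0.4,0],[0,0,0.3,0],[0,0,0,0],[0,0,0,0]])

```text
time: 23.9
position: [0.6519, 0.0735, 0.0347]
ee_rot: [-0.031, 0.999, 0.015, -0.001]
wrist_force: [-0.1, 0.5, -4.3]
gripper_width: 0.056
finger_force: 65.0
```

```bash
python3 plan.py 0.651 0.071 0.021 1.63
```

```text
at [0.6519 0.0735 0.0347] heading 1.632 j6 -0.06 tilt [-0.003  0.031 -1.   ] turn 0.002 then shift [ 0.025 -0.072  0.339]
```

jog_arm(series=[[0.02,-0.07,0.1,0],[0,0,0.1,0],[0,0,0.07,0],[0,0,0.05,0],[0,0,0.03,0],[0,0,0,0],[0,0,0,0]])

```text
time: 24.78
position: [0.6505, 0.071, 0.0221]
ee_rot: [-0.03, 0.999, 0.015, -0.001]
wrist_force: [-3.8, -0.7, 7.5]
gripper_width: 0.0563
finger_force: 66.6
```

jog_arm(series=[[0,0,0,0],[0,0,0,0],[0,0,0,0],[0,0,0,0]], hand=0.8)

```text
time: 25.28
position: [0.6505, 0.0711, 0.0198]
ee_rot: [-0.031, 0.999, 0.015, -0.001]
wrist_force: [0.2, 0.6, -0.3]
gripper_width: 0.0685
finger_force: 0.0
```

jog_arm(series=[[0,0,-0.1,0],[0,0,-0.3,0],[0,0,-0.5,0],[0,0,-0.6,0],[0,0,-0.6,0],[0,0,0,0]])

```text
time: 26.02
position: [0.6537, 0.0684, 0.108]
ee_rot: [-0.031, 0.999, 0.015, 0.002]
wrist_force: [-0.2, -0.5, 0.4]
gripper_width: 0.0684
finger_force: 0.0
```

```bash
python3 plan.py 0.5395 -0.17 0.1 -0.194
```

```text
at [0.6537 0.0684 0.108 ] heading 1.632 j6 -0.07 tilt [ 0.004  0.031 -1.   ] turn -1.316 then shift [6.4   1.645 0.217]
```

jog_arm(series=[[0,0,0,-0.1645],[0,0,0,-0.1645],[0,0,0,-0.1645],[0,0,0,-0.1645],[0,0,0,-0.1645],[0,0,0,-0.1645],[0,0,0,-0.1645],[0,0,0,-0.1645],[0.4,0.1,0,0],[0.8,0.2,0,0],[0.8,0.2,0,0],[0.8,0.2,0,0],[0.8,0.2,0,0],[0.8,0.2,0,0],[0.8,0.2,0,0],[0.8,0.2,0,0],[0.4,0.145,0,0],[0,0,0,0],[0,0,0,0]], hand=1)

```text
time: 28.4
position: [0.537, -0.1693, 0.097]
ee_rot: [-0.635, 0.772, 0.013, 0.008]
wrist_force: [0.2, 0.1, -0.5]
gripper_width: 0.085
finger_force: 0.0
```

```bash
python3 plan.py 0.5395 -0.17 0.014 -0.194
```

```text
at [ 0.537  -0.1693  0.097 ] heading 2.948 j6 -1.81 tilt [-0.004  0.031 -1.   ] turn 0.0 then shift [ 0.066 -0.085  2.072]
```

jog_arm(series=[[0.07,-0.08,0.3,0],[0,0,0.4,0],[0,0,0.4,0],[0,0,0.4,0],[0,0,0.3,0],[0,0,0.25,0],[0,0,0,0]])

```text
time: 29.28
position: [0.5385, -0.1705, 0.014]
ee_rot: [-0.635, 0.772, 0.014, 0.008]
wrist_force: [0.4, 0.4, -0.1]
gripper_width: 0.0853
finger_force: 0.0
```

jog_arm(series=[[0,0,0,0],[0,0,0,0],[0,0,0,0],[0,0,0,0],[0,0,0,0],[0,0,0,0]], hand=0, force=50)

```text
time: 30.02
position: [0.5403, -0.1713, 0.016]
ee_rot: [-0.635, 0.772, 0.012, 0.009]
wrist_force: [-0.7, 0.1, 5.5]
gripper_width: 0.0469
finger_force: 52.4
```

jog_arm(series=[[0,0,-0.2,0],[0,0,-0.4,0],[0,0,-0.5,0],[0,0,-0.5,0],[0,0,-0.5,0],[0,0,-0.4,0],[0,0,0,0.166],[0,0,0,0.166],[0,0,0,0.166],[0,0,0,0.166],[0,0,0,0.166],[0,0,0,0.166],[0,0,0,0.166],[0,0,0,0.166],[0,0,0,0],[0,0,0,0]])

```text
time: 32.02
position: [0.5395, -0.1738, 0.115]
ee_rot: [-0.026, 1.0, 0.015, -0.002]
wrist_force: [-0.6, 0.4, -2.3]
gripper_width: 0.047
finger_force: 51.7
```

```bash
python3 plan.py 0.6545 -0.0605 0.115 1.62
```

```text
at [ 0.5395 -0.1738  0.115 ] heading 1.622 j6 -0.49 tilt [-0.004  0.031 -1.   ] turn 0.002 then shift [-3.012  2.687  0.076]
```

jog_arm(series=[[-0.4,0.4,0,0],[-0.7,0.6,0,0],[-0.7,0.6,0,0],[-0.7,0.6,0,0],[-0.5,0.45,0,0],[0,0,0,0],[0,0,0.4,0],[0,0,0.5,0],[0,0,0.5,0],[0,0,0.4,0],[0,0,0.3,0],[0,0,0,0],[0,0,0,0]])

```text
time: 33.65
position: [0.6546, -0.0597, 0.0345]
ee_rot: [-0.025, 1.0, 0.015, -0.001]
wrist_force: [-0.3, 0.2, -1.8]
gripper_width: 0.0475
finger_force: 51.9
```

```bash
python3 plan.py 0.6545 -0.0605 0.020 1.62
```

```text
at [ 0.6546 -0.0597  0.0345] heading 1.62 j6 -0.25 tilt [-0.003  0.031 -1.   ] turn -0.0 then shift [ 0.002 -0.031  0.361]
```

jog_arm(series=[[0,-0.03,0.1,0],[0,0,0.1,0],[0,0,0.07,0],[0,0,0.06,0],[0,0,0.04,0],[0,0,0,0],[0,0,0,0]])

```text
time: 34.52
position: [0.6538, -0.0603, 0.021]
ee_rot: [-0.025, 1.0, 0.015, -0.002]
wrist_force: [-3.6, 0.9, 8.5]
gripper_width: 0.0472
finger_force: 53.2
```

jog_arm(series=[[0,0,0,0],[0,0,0,0],[0,0,0,0],[0,0,0,0]], hand=0.7)

```text
time: 35.02
position: [0.6539, -0.0603, 0.0189]
ee_rot: [-0.025, 1.0, 0.015, -0.002]
wrist_force: [-0.0, 0.1, -0.0]
gripper_width: 0.0597
finger_force: 0.0
```

jog_arm(series=[[0,0,-0.1,0],[0,0,-0.3,0],[0,0,-0.5,0],[0,0,-0.6,0],[0,0,-0.6,0],[0,0,0,0]])

```text
time: 35.78
position: [0.6571, -0.0635, 0.1072]
ee_rot: [-0.025, 1.0, 0.015, 0.002]
wrist_force: [-0.5, -0.4, -1.0]
gripper_width: 0.0598
finger_force: 0.0
```

```bash
python3 plan.py 0.424 -0.230 0.1 0.007
```

```text
at [ 0.6571 -0.0635  0.1072] heading 1.62 j6 -0.26 tilt [ 0.003  0.029 -1.   ] turn -1.529 then shift [4.123 5.848 0.33 ]
```

jog_arm(series=[[0,0,0,-0.17],[0,0,0,-0.17],[0,0,0,-0.17],[0,0,0,-0.17],[0,0,0,-0.17],[0,0,0,-0.17],[0,0,0,-0.17],[0,0,0,-0.17],[0,0,0,-0.17],[0.25,0.35,0,0],[0.5,0.7,0,0],[0.5,0.7,0,0],[0.5,0.7,0,0],[0.5,0.7,0,0],[0.5,0.7,0,0],[0.5,0.7,0,0],[0.5,0.7,0,0],[0.37,0.6,0,0],[0,0,0,0],[0,0,0,0]], hand=1)

```text
time: 38.28
position: [0.4215, -0.2294, 0.0988]
ee_rot: [0.709, -0.705, -0.012, -0.01]
wrist_force: [-0.1, -0.2, 0.2]
gripper_width: 0.0855
finger_force: 0.0
```

```bash
python3 plan.py 0.424 -0.230 0.009 0.007;  python3 - <<'E'
from h import *
q=snapshot("side")
a=np.array(q["pixels"])[140:340,180:400,::-1]
cv2.imwrite("pics/s4.png",cv2.resize(a,None,fx=3,fy=3,interpolation=2))
E
```

```text
at [ 0.4215 -0.2294  0.0988] heading -3.135 j6 -2.22 tilt [-0.003  0.031 -1.   ] turn -0.0 then shift [ 0.084 -0.07   2.243]
```

View pics/s4.png

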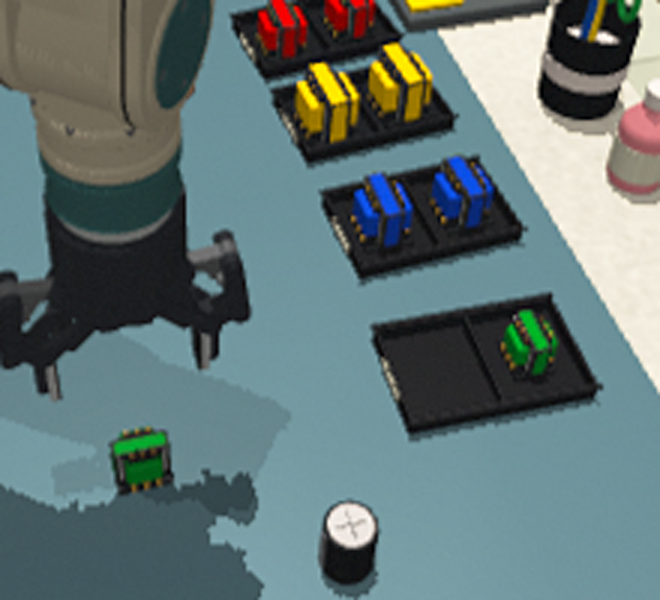

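jog_arm(series=[[0.08,-0.07,0.3,0],[0,0,0.4,0],[0,0,0.4,0],[0,0,0.4,0],[0,0,0.4,0],[0,0,0.3,0],[0,0,0,0]])

```text
time: 39.2
position: [0.4232, -0.2293, 0.0095]
ee_rot: [0.71, -0.704, -0.013, -0.009]
wrist_force: [1.1, 0.5, -0.7]
gripper_width: 0.0855
finger_force: 0.0
```

jog_arm(series=[[0,0,0,0],[0,0,0,0],[0,0,0,0],[0,0,0,0],[0,0,0,0],[0,0,0,0]], hand=0, force=40)

```text
time: 39.95
position: [0.4248, -0.2306, 0.0115]
ee_rot: [0.71, -0.704, -0.011, -0.01]
wrist_force: [-0.6, 0.4, 5.5]
gripper_width: 0.0373
finger_force: 41.0
```

jog_arm(series=[[0,0,0,0],[0,0,-0.2,0],[0,0,-0.4,0],[0,0,-0.5,0],[0,0,-0.5,0],[0,0,-0.5,0],[0,0,-0.4,0],[0,0,0,0.174],[0,0,0,0.174],[0,0,0,0.174],[0,0,0,0.174],[0,0,0,0.174],[0,0,0,0.174],[0,0,0,0.174],[0,0,0,0.174],[0,0,0,0.174],[0,0,0,0]])

```text
time: 42.08
position: [0.4243, -0.233, 0.111]
ee_rot: [-0.008, 1.0, 0.015, -0.002]
wrist_force: [0.4, 0.7, -1.5]
gripper_width: 0.0371
finger_force: 40.3
```

```bash
python3 plan.py 0.6465 -0.208 0.105 1.58
```

```text
at [ 0.4243 -0.233   0.111 ] heading 1.586 j6 -0.66 tilt [-0.004  0.031 -1.   ] turn 0.006 then shift [-5.56   0.569  0.148]
```

jog_arm(series=[[-0.4,0.04,0,0],[-0.8,0.08,0,0],[-0.8,0.08,0,0],[-0.8,0.08,0,0],[-0.8,0.08,0,0],[-0.8,0.08,0,0],[-0.7,0.08,0,0],[-0.45,0.04,0,0],[0,0,0,0],[0,0,0.4,0],[0,0,0.5,0],[0,0,0.5,0],[0,0,0.4,0],[0,0,0.3,0],[0,0,0,0],[0,0,0,0]])

```text
time: 44.08
position: [0.6465, -0.2055, 0.0272]
ee_rot: [-0.007, 1.0, 0.015, -0.001]
wrist_force: [1.0, 0.1, -1.0]
gripper_width: 0.0369
finger_force: 40.3
```

```bash
python3 plan.py 0.6465 -0.208 0.0155 1.58
```

```text
at [ 0.6465 -0.2055  0.0272] heading 1.584 j6 -0.43 tilt [-0.003  0.03  -1.   ] turn 0.004 then shift [-0.001 -0.072  0.292]
```

jog_arm(series=[[0,-0.05,0.1,0],[0,0,0.08,0],[0,0,0.06,0],[0,0,0.05,0],[0,0,0.02,0],[0,0,0,0],[0,0,0,0]])

```text
time: 44.95
position: [0.6458, -0.2069, 0.0163]
ee_rot: [-0.007, 1.0, 0.015, -0.002]
wrist_force: [-4.1, 2.0, 9.3]
gripper_width: 0.0374
finger_force: 41.4
```

jog_arm(series=[[0,0,0,0],[0,0,0,0],[0,0,0,0],[0,0,0,0]], hand=0.55)

```text
time: 45.45
position: [0.6457, -0.2067, 0.0139]
ee_rot: [-0.007, 1.0, 0.016, -0.002]
wrist_force: [0.6, -0.3, 0.9]
gripper_width: 0.047
finger_force: 0.0
```

jog_arm(series=[[0,0,-0.1,0],[0,0,-0.3,0],[0,0,-0.5,0],[0,0,-0.6,0],[0,0,-0.6,0],[-0.3,-0.5,-0.5,0],[0,-0.8,-0.5,0],[0,-0.8,0,0],[0,-0.8,0,0],[0,-0.8,0,0],[0,-0.6,0,0],[0,0,0,0],[0,0,0,0]])

```text
time: 47.08
position: [0.6606, -0.3815, 0.1331]
ee_rot: [-0.007, 1.0, 0.016, -0.002]
wrist_force: [0.3, 0.2, -0.0]
gripper_width: 0.0471
finger_force: 0.0
```

```bash
python3 - <<'E'
from h import *
q=snapshot("side");p=snapshot("top")
a=cv2.resize(np.array(q["pixels"])[110:350,180:400,::-1],(550,600));b=cv2.resize(np.array(p["pixels"])[95:260,150:420,::-1],None,fx=2.9,fy=2.9)
cv2.imwrite("pics/f1.png",a);cv2.imwrite("pics/f2.png",b)
E
```

```text
(no output)
```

View pics/f1.png

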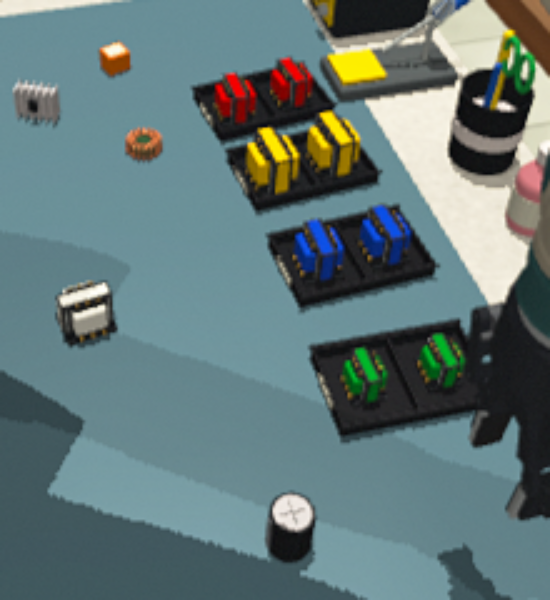

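View pics/f2.png

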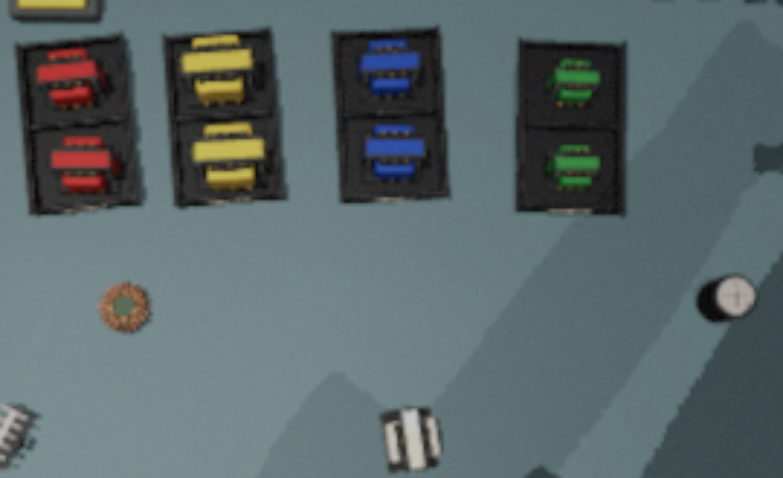

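All four stand upright, centred beside their twins. The white transformer and the capacitor have not moved.

```bash
python3 -c "
from bench import finish_job
print(finish_job())"
```

```text
the job is handed in; nothing more can be done
None
```

The job is handed in at about 47 s of the 104 s allowed: the final pictures show all four transformers upright beside their twins, with the white transformer and the capacitor where they stood, but the hand-in returned no verdict.

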